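# Chisel from the bench block into the empty pot

## Task

Pull the chisel - the tool with the tall straight handle - out of the wooden tool block and stand it, blade down, in the empty steel pot. Lower it into the pot rather than dropping it, let go, and leave the other two tools standing in the block.

Things in the scene. Friction and masses are not known exactly. Their poses are not given: they have to be found in the camera images.
- chisel_handle (a point): The chisel, upright in a well of a fixed wooden block, its tallest tool (top 195 mm over the bench). Straight round wood handle, 26 mm across, 120 long; under it a steel flange 32 mm across, resting on the block, and a blade 16 x 4 mm reaching 65 mm below the flange's underside. Point: on the axis, 60 mm below the top, 125 above the edge. z up; y along the block's row of wells within 0.2 rad. About 0.2 kg.
- awl_handle (a point): The awl, to be left alone: short pear-shaped wood handle up to 38 mm across on a steel flange, spike below, in another well of the same block; top about 131 mm over the bench. Point: middle of the handle, on its axis, z up. The block is 70 x 260 mm and 75 high; its three wells, 22 mm across and 70 deep, stand 90 mm apart in a row along its length.
- tkey_handle (a point): The T-handled key, to be left alone: a wood crossbar 66 x 18 x 16 mm lying flat on the block's top over the third well, across the row (top about 91 mm over the bench), its steel rod hanging in the well. Point: middle of the crossbar; x along the bar, z up.
- pot_mouth (a point): The empty pot: round steel, fixed to the bench, 68 mm across outside, 60 inside, 106 high, inner floor 6 mm over the bench. Point: centre of its mouth at rim height, z up. Two like pots near it (centres at least 105 mm apart) are full, one of dowels, one of brushes, which reach up to 165 mm over the bench.

How it is judged (in metres and radians):
On the way:
1. the chisel has been drawn clear of the block (height (world z) of chisel_handle above 0.205 m), for 0.1 s.
At the end, for the whole second after the job is handed in: The chisel stands blade down in the empty pot, its edge on the pot's floor (handle's middle within 40 mm of the pot's axis and less than 35 mm above the rim), leaning less than 34 degrees, at rest; the awl and the T-key stand in their wells within 20 mm of where they were (horizontal distance between chisel_handle and pot_mouth below 0.04 m and z of chisel_handle in the frame of pot_mouth below 0.035 m and angle between chisel_handle's own z axis and vertical below 0.6 rad and linear speed of chisel below 0.05 m/s and distance of each of awl_handle, tkey_handle from where it was at the start of the episode below 0.02 m); the robot touches nothing.
It fails at once if the awl or the T-key is pulled out or knocked over (distance of any of awl_handle, tkey_handle from where it was at the start of the episode above 0.03 m).
It fails at once if the chisel is dropped (falling free at more than 1 m/s, a fall of about 50 mm) (linear speed of chisel above 1 m/s and contact force between the fingers and chisel below 0.1 N).
It also fails if it takes over 45 s, if anything falls off the work surface, if the arm or the gripper's body presses on something with over 40 N, if the wrist force passes 120 N, or if a joint passes its speed limit or range.

## Robot

A 6-joint arm with a two-finger parallel gripper is mounted at the origin on the work surface. World frame = base frame: x ahead of the robot, y to its left, z up, the work surface at z = 0. Lengths are in mm, angles in rad, forces in N, time in s.
With the tool pointing down it reaches from about 350 to 975 mm from the base axis. Payload 7.1 kg.
Tool frame: the origin (TCP) lies on the mounting face of the last link; the fingertips stand 182 mm ahead of it and the grasp point (between the pads) lies 163 mm ahead of it (ctrl.finger_overhang is the distance from the TCP to the fingertips, in mm); z points along the fingers, y is the direction in which the jaws open and shut (so a half turn about z gives the same grasp; the last joint's range is limited). The gripper opens to 88 mm and grips with 3 to 60 N. Pads are 20 mm wide; open, the fingers measure 115 mm over their backs; the gripper's body (75 mm by 178 mm) begins 61 mm behind the grasp point.
Start: joints at [1.141, 0.423, 1.63, -0, 1.089, -0.019], TCP at [249.557, 572.999, 404.675] pointing down, gripper open.
Joint ranges: [-3, 3], [-0.9, 2.11], [0.09, 2.58], [-1.31, 4.45], [0.11, 2.69], [-2.54, 2.54]. Speed limits (rad/s): [2.39, 2.39, 3.01, 3.14, 3.14, 3.14].

## Interface

Orientations are given as a rotation vector (axis times angle).
In Python, from workcell import ctrl, viewer, recognise gives the robot as it stands.
- The arm moves only by the shell command python3 -m handwheel 'ROWS'. ROWS is JSON, a list of rows, each an object of numbers: "gripper": the closure, from 0 (fully open) to 1 (shut); "tx", "ty", "tz": the shift along the tool's x, y, z in m; "rx", "ry", "rz": the turn, a rotation vector about the tool's x, y, z in degrees. In form: [{"gripper": .., "tx": .., "ty": .., "tz": .., "rx": .., "ry": .., "rz": ..}, ...]. A call has 1 to 8 rows; each row shifts and turns the commanded pose from where the row before left it, along the tool's axes as they then stand; what a row does not reach is not made up. A row lasts 1/8 s, in which the tool goes at most 62.5 mm and 10.7 degrees, less where a joint would pass 70% of its speed; a pose out of reach is approached as far as the arm can. A call with a gripper value outside its range is refused whole. The fingers move at their own pace and stop on an object; the grip force is fixed at half the most. Time passes only in rows, so rows that do not move let the fingers close. It gives the time, the measured TCP pose, the force and the opening at its end, in the units of the state.
- ctrl.get_obs(): the state, without advancing time (a new reading comes with each control period).
- viewer.get_image(name): name is "side" or "top"; returns a dict with "image" (400x640x3 uint8, red, green, blue), "range_z" (400x640 float32, mm along the optical axis (not along the pixel's ray), 0 where there is no reading), "vfov" (degrees; the focal length in pixels is half the picture's height over the tangent of half this angle, whatever the lens; pixels are square), "cx", "cy" (the principal point, pixels), "k1" (the pictures are not rectified: a ray, as slopes to the right and down, at radius r is drawn at 1 + k1 r^2 times it, then the intrinsics apply), "extrinsics" (4x4, takes a point from world to camera coordinates). Camera axes: x right, y up, looking along -z (the intrinsics and any distortion apply to the point x, -y, -z); pixel columns grow to the right and rows downward; lengths in mm; the calibration is good to about 2 mm. A picture is of the moment at which its call begins.
- ctrl.close_job(): hands the job in, once; it reports no verdict.
Trained networks look in a picture, given as the dict that the camera call returned (one of the last four; its "shot" number tells which), for a name from the list of things; names that differ only in an ending like _2 or _b are one class to them, and where a whole thing is asked for, a point or a joint stands for the part that bears it (a point fixed in the world has none). Each returns a list of dicts, best first, with "p" (0 to 1); they miss things now and then, are a little off and sometimes report something else, mostly with a low value. They report only what shows in the picture. A call takes as long as a camera call.
- recognise(picture, name): "xy" ([column, row] as shares, 0 to 1, of the picture: columns of its width, rows of its height, amid what is visible of it).
The state is a dict: "t": time; "qpos": joint angles; "qvel": joint speeds; "joint_torque": joint torques, N m; "ee_pos": TCP position; "orientation": TCP orientation; "ft_force": force on the tool from outside, world axes, zero at the start; "moment": the same for the moment, N m; "width": finger opening in mm.
Only numpy, scipy, OpenCV 4.12 (cv2) and the standard library are available. Lean on these libraries where they do the work, as an engineer would, in place of code of your own. Each camera call takes 0.05 s, during which the arm holds its last target.

## Working session

There is one attempt and no reset: what is moved stays moved. The work goes in short steps, Python scripts to look and compute and a shell command to move; the robot and the scene stay as the last step left them, time stands still between calls to the robot, and variables do not carry over. Pictures are saved under pics/ and viewed, and the job is handed in when it is done.

```bash
mkdir -p pics; ls; python3 - <<'E'
from workcell import ctrl, viewer, recognise
import cv2, pickle
o=ctrl.get_obs(); print(o)
for n in("side","top"):
    d=viewer.get_image(n); cv2.imwrite(f"pics/{n}0.png",d["image"][:,:,::-1]); pickle.dump(d,open(f"{n}0.pkl","wb"))
    print(n,{k:v for k,v in d.items() if k not in("image","range_z")})
    for t in("chisel_handle","awl_handle","tkey_handle","pot_mouth"): print(t,recognise(d,t)[:3])
E
```

```text
pics
{'t': 0.0, 'qpos': array([ 1.14098849e+00,  4.23838259e-01,  1.63065769e+00,  4.74973849e-06,
        1.08858384e+00, -1.90419566e-02]), 'qvel': array([ 0.00039981, -0.00104884,  0.00064071,  0.00082365,  0.00025096,
        0.00060459]), 'joint_torque': array([ 1.14944443e-03, -5.44612598e+01, -2.73665679e+01,  6.44319411e-02,
        2.28405307e-02, -1.03830710e-04]), 'ee_pos': array([249.45959719, 572.76930222, 403.91579112]), 'orientation': array([-6.40637784e-01, -3.07523614e+00,  2.27569429e-03]), 'ft_force': array([-0.19415322, -0.04120356,  0.10710616]), 'moment': array([ 0.01166551, -0.01968539,  0.00561661]), 'width': 87.93714259467905}
side {'vfov': 45.48683096767396, 'cx': 323.52427877594545, 'cy': 196.17392354870398, 'k1': -0.14614155646460827, 'extrinsics': array([[ 9.06714326e-01, -4.21732996e-01,  3.22677181e-03,
        -5.03739462e+02],
       [ 2.14427169e-01,  4.67573827e-01,  8.57552159e-01,
        -2.59908345e+02],
       [-3.63166795e-01, -7.76862920e-01,  5.14386899e-01,
        -8.83586655e+02],
       [ 0.00000000e+00,  0.00000000e+00,  0.00000000e+00,
[... 252 characters left out ...]
, 0.704], 'p': 0.81}]
top {'vfov': 51.65988911419322, 'cx': 323.83977487351785, 'cy': 197.71330403373568, 'k1': -0.0004017058584650802, 'extrinsics': array([[-5.76235430e-03, -9.99681859e-01, -2.45555720e-02,
         5.28376336e+01],
       [ 9.85476723e-01, -9.84458038e-03,  1.69524961e-01,
        -5.65313922e+02],
       [-1.69712767e-01, -2.32220817e-02,  9.85219931e-01,
        -8.42510237e+02],
       [ 0.00000000e+00,  0.00000000e+00,  0.00000000e+00,
         1.00000000e+00]]), 'shot': 2}
chisel_handle [{'xy': [0.3622, 0.466], 'p': 0.72}]
awl_handle [{'xy': [0.4409, 0.4462], 'p': 0.58}]
tkey_handle [{'xy': [0.3097, 0.4913], 'p': 0.82}]
pot_mouth [{'xy': [0.6789, 0.4042], 'p': 0.63}]
```

View pics/side0.png

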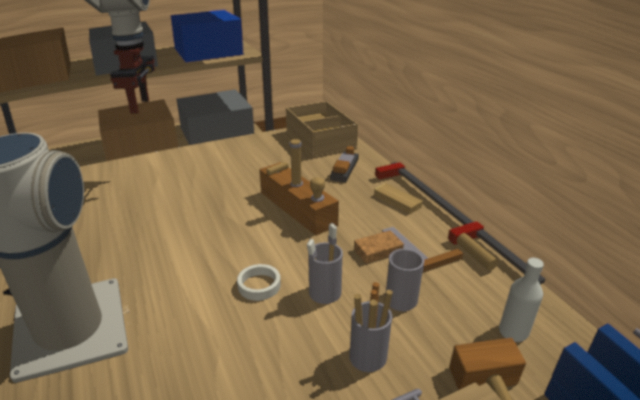

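View pics/top0.png

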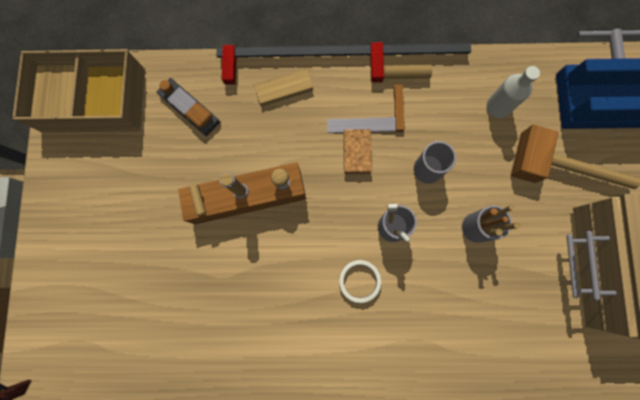

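```bash
cat > h.py <<'E'
import numpy as np,cv2
def cam(d):
    f=200/np.tan(np.radians(d["vfov"])/2)
    return np.array([[f,0,d["cx"]],[0,f,d["cy"]],[0,0,1]]),np.array([d["k1"],0,0,0,0.])
def cloud(d):
    K,D=cam(d); v,u=np.mgrid[0:400,0:640]
    p=cv2.undistortPoints(np.stack([u,v],-1).reshape(-1,1,2).astype(float),K,D).reshape(400,640,2)
    z=d["range_z"].astype(float)
    P=np.stack([p[...,0]*z,-p[...,1]*z,-z,np.ones_like(z)],-1)
    W=P@np.linalg.inv(d["extrinsics"]).T
    W=W[...,:3]; W[z==0]=np.nan; return W
def proj(d,X):
    K,D=cam(d); X=np.atleast_2d(X).astype(float); c=X@d["extrinsics"][:3,:3].T+d["extrinsics"][:3,3]
    c=c*[1,-1,-1]; return cv2.projectPoints(c,np.zeros(3),np.zeros(3),K,D)[0].reshape(-1,2)
E
python3 - <<'E'
import pickle,numpy as np,cv2
from h import *
np.set_printoptions(precision=1,suppress=True)
T=pickle.load(open("top0.pkl","rb"));S=pickle.load(open("side0.pkl","rb"))
wt=cloud(T);ws=cloud(S)
for nm,p in dict(ch=(232,186),awl=(280,178),tk=(198,200),pot=(435,160),block=(255,185),bench=(300,300)).items(): print(nm,wt[p[1],p[0]])
for nm,p in dict(ch=(296,165),awl=(318,190),pot=(405,290)).items(): print(nm,ws[p[1],p[0]])
# cluster: block footprint
for n,w in(("top",wt),("side",ws)):
    x,y,z=w[...,0],w[...,1],w[...,2]
    c=wt[186,232]
    def st(m,l):
        q=w[m]; print(n,l,len(q), np.median(q,0) if len(q) else '', (q.min(0),q.max(0)) if len(q) else '')
    near=(abs(x-wt[185,255][0])<150)&(abs(y-wt[185,255][1])<200)
    st(near&(z>140)&(z<260),'chisel'); st(near&(z>100)&(z<135),'awl/ch'); st(near&(z>65)&(z<80),'blocktop')
    if (near&(z>65)&(z<80)).any():
        q=w[near&(z>65)&(z<80)][:,:2].astype(np.float32); print(cv2.minAreaRect(q))
    pp=wt[160,435]
    m=(np.hypot(x-pp[0],y-pp[1])<60)&(z>95)&(z<115)
    st(m,'pot rim'); 
    q=w[m][:,:2]
    if len(q)>5: print(cv2.minEnclosingCircle(q.astype(np.float32)))
E
```

```text
ch [567.9 216.9 174.8]
awl [592.6 133.3 128.5]
tk [556.3 307.8  90.8]
pot [ 657.9 -204.9    6.3]
block [590.7 193.8  71.5]
bench [347.6 103.1  -0.6]
ch [577.1 209.8 134.9]
awl [594.8 116.3 108.1]
pot [ 623.6 -223.7   59.3]
top chisel 282 [574.9 219.9 193.1] (array([564.3, 209.6, 140.4]), array([591.4, 237.6, 198.2]))
top awl/ch 324 [591.3 138.4 125.8] (array([565.2, 118.6, 100.5]), array([614.4, 230. , 134.6]))
top blocktop 3198 [573.8 213.4  75.3] (array([516.8,  91.5,  65. ]), array([639. , 357.1,  79.9]))
((578.2332763671875, 224.85903930664062), (71.09071350097656, 260.71881103515625), 12.404708862304688)
top pot rim 286 [ 639.  -189.5  104.4] (array([ 605.6, -221.4,   95. ]), array([ 672.2, -153.6,  108.8]))
((639.5411987304688, -187.7051544189453), 34.31797790527344)
side chisel 248 [576.1 210.4 173.6] (array([564.3, 202.5, 140.6]), array([591.9, 233.1, 197.3]))
side awl/ch 312 [587.  130.9 119.6] (array([566. , 111.9, 100.2]), array([614.5, 221.7, 135. ]))
side blocktop 1240 [573.8 186.1  74.9] (array([517.7,  84. ,  65. ]), array([642. , 355.2,  80. ]))
((579.2449340820312, 219.51988220214844), (75.1740951538086, 263.9722900390625), 12.361774444580078)
side pot rim 443 [ 639.7 -194.5  103.3] (array([ 606.7, -226.4,   95.1]), array([ 674.4, -157.8,  109.4]))
((639.9124145507812, -192.74935913085938), 36.40129470825195)
```

```bash
python3 - <<'E'
import pickle,numpy as np
from h import *
from scipy.optimize import least_squares
np.set_printoptions(precision=1,suppress=True)
T=pickle.load(open("top0.pkl","rb"));S=pickle.load(open("side0.pkl","rb"))
for n,d in(("top",T),("side",S)):
    w=cloud(d).reshape(-1,3); w=w[~np.isnan(w[:,0])]
    q=w[(np.hypot(w[:,0]-577,w[:,1]-217)<32)&(w[:,2]>115)&(w[:,2]<188)]
    f=lambda p:(np.hypot(q[:,0]-p[0]-p[2]*(q[:,2]-160),q[:,1]-p[1]-p[3]*(q[:,2]-160))-13)
    r=least_squares(f,[577,217,0,0],loss="soft_l1"); print(n,len(q),r.x[:2],r.x[2:]*100,np.abs(r.fun).mean())
    t=w[(np.hypot(w[:,0]-577,w[:,1]-217)<32)&(w[:,2]>188)]; print("top disc",t.min(0),t.max(0),t.mean(0))
    for c in((639.7,-190),):
        q=w[(np.hypot(w[:,0]-c[0],w[:,1]-c[1])<36)&(w[:,2]>95)&(w[:,2]<112)]
        f=lambda p:np.hypot(q[:,0]-p[0],q[:,1]-p[1])-32
        r=least_squares(f,c,loss="soft_l1");print("pot",r.x,np.abs(r.fun).mean())
    # tall things near pot
    m=(np.hypot(w[:,0]-640,w[:,1]+190)<180)&(w[:,2]>112)
    q=w[m]; r=np.hypot(q[:,0]-640,q[:,1]+190); print("tall near",len(q),r.min(),q[np.argsort(r)[:6]],q[:,2].max())
E
```

```text
top 137 [578.4 224.3] [-0.5 -0.5] 0.3177694373072145
top disc [564.3 209.6 188. ] [591.4 237.6 198.2] [577.3 222.9 194.2]
pot [ 638.5 -187.1] 1.0747948261267013
tall near 361 139.71725718676836 [[ 525.2 -269.6  152.4]
 [ 524.3 -268.4  145.2]
 [ 522.5 -266.6  144.8]
 [ 523.5 -268.2  150.6]
 [ 521.2 -265.   153.8]
 [ 525.  -271.1  153.2]] 161.76274605669857
side 273 [579.7 220.1] [-1.5 -0.9] 1.259512555442523
top disc [564.3 204.1 188.1] [591.9 233.1 197.3] [577.8 215.1 193.5]
pot [ 639.9 -193.4] 1.1009265643030055
tall near 526 137.38773562423535 [[ 535.2 -101.2  119.2]
 [ 536.1  -99.6  113. ]
 [ 536.   -99.5  120.3]
 [ 536.9  -97.9  114.1]
 [ 536.6  -98.   124. ]
 [ 536.7  -97.7  126.2]] 161.9294127273888
```

```bash
python3 - <<'E'
import pickle,cv2
T=pickle.load(open("top0.pkl","rb"))["image"][:,:,::-1];S=pickle.load(open("side0.pkl","rb"))["image"][:,:,::-1]
a=cv2.resize(T[120:260,340:540],None,fx=4,fy=4);cv2.imwrite("pics/z1.png",a)
a=cv2.resize(S[110:270,230:430],None,fx=3.7,fy=3.7);cv2.imwrite("pics/z2.png",a)
E
python3 -m handwheel '[{"gripper":0,"tx":-0.05,"ty":-0.02},{"gripper":0,"tx":-0.05,"ty":-0.02},{"gripper":0,"tx":-0.05,"ty":-0.02},{"gripper":0,"tx":-0.05,"ty":-0.02},{"gripper":0,"tx":-0.05,"ty":-0.02},{"gripper":0,"tx":-0.05,"ty":-0.02},{"gripper":0,"tx":-0.05,"ty":-0.02},{"gripper":0,"tx":-0.05,"ty":-0.02}]'
python3 -m handwheel '[{"rz":9},{"rz":9},{"rz":9},{"rz":9},{"rz":9},{"rz":9},{"rz":0}]'
cat >> h.py <<'E'
def delta(target,jaw=None):
    from workcell import ctrl
    from scipy.spatial.transform import Rotation as R
    o=ctrl.get_obs(); r=R.from_rotvec(o["orientation"]).as_matrix()
    np.set_printoptions(precision=2,suppress=True)
    print("t",o["t"],"pos",o["ee_pos"],"jaw deg",np.degrees(np.arctan2(r[1,1],r[0,1])),"z",r[:,2],"w",o["width"],"F",o["ft_force"],"q",o["qpos"])
    print("tool shift mm",r.T@(np.array(target)-o["ee_pos"]))
E
python3 -c "
from h import *
delta((578.5,221.5,326))"
```

```text
t 0.5 pos [249.56 572.99 404.68] jaw deg 66.46292007318898 z [-0. -0. -1.] w 87.92936245442947 F [-0.46  0.29  0.25] q [ 1.14  0.42  1.63  0.    1.09 -0.02]
tool shift mm [-441.94 -190.89   78.68]$[0]: bad value
$[0]: bad value
```

```bash
python3 -m handwheel '[{"gripper":0,"tx":-0.05,"ty":-0.02,"tz":0,"rx":0,"ry":0,"rz":0}]'
python3 -c "
from h import *
delta((578.5,221.5,326))"
```

```text
t: 0.62
ee_pos: [286.3, 536.0, 404.7]
orientation: [-0.634, -3.077, -0.002]
ft_force: [1.0, 0.2, 0.3]
width: 88.1
t 0.625 pos [286.33 536.   404.74] jaw deg 66.69646258653924 z [ 0.  0. -1.] w 88.14494504084485 F [0.97 0.21 0.34] q [ 1.06  0.4   1.67  0.    1.07 -0.1 ]
tool shift mm [-392.78 -173.36   78.39]
```

```bash
python3 -m handwheel '[{"gripper":0,"tx":-0.05,"ty":-0.022,"tz":0,"rx":0,"ry":0,"rz":0},{"gripper":0,"tx":-0.05,"ty":-0.022,"tz":0,"rx":0,"ry":0,"rz":0},{"gripper":0,"tx":-0.05,"ty":-0.022,"tz":0,"rx":0,"ry":0,"rz":0},{"gripper":0,"tx":-0.05,"ty":-0.022,"tz":0,"rx":0,"ry":0,"rz":0},{"gripper":0,"tx":-0.05,"ty":-0.022,"tz":0,"rx":0,"ry":0,"rz":0},{"gripper":0,"tx":-0.05,"ty":-0.022,"tz":0,"rx":0,"ry":0,"rz":0},{"gripper":0,"tx":-0.05,"ty":-0.022,"tz":0,"rx":0,"ry":0,"rz":0}]'
python3 -m handwheel '[{"gripper":0,"tx":0,"ty":0,"tz":0,"rx":0,"ry":0,"rz":9},{"gripper":0,"tx":0,"ty":0,"tz":0,"rx":0,"ry":0,"rz":9},{"gripper":0,"tx":0,"ty":0,"tz":0,"rx":0,"ry":0,"rz":9},{"gripper":0,"tx":0,"ty":0,"tz":0,"rx":0,"ry":0,"rz":9},{"gripper":0,"tx":0,"ty":0,"tz":0,"rx":0,"ry":0,"rz":9},{"gripper":0,"tx":0,"ty":0,"tz":0,"rx":0,"ry":0,"rz":9},{"gripper":0,"tx":0,"ty":0,"tz":0,"rx":0,"ry":0,"rz":0}]'
python3 -c "
from h import *
delta((578.5,221.5,326))"
```

```text
t: 1.5
ee_pos: [547.9, 252.3, 404.9]
orientation: [0.641, 3.075, 0.001]
ft_force: [0.4, 0.4, -0.1]
width: 87.9
t: 2.38
ee_pos: [546.8, 253.8, 404.7]
orientation: [1.965, 2.451, 0.0]
ft_force: [0.1, -0.4, 0.6]
width: 87.7
t 2.375 pos [546.79 253.75 404.74] jaw deg 12.544528988288652 z [ 0.  0. -1.] w 87.70003649247876 F [ 0.1  -0.41  0.65] q [ 0.41  0.39  1.68 -0.    1.07  0.2 ]
tool shift mm [-38.37  23.94  78.75]
```

Align above at the current height, and look.

```bash
python3 -m handwheel '[{"gripper":0,"tx":-0.0384,"ty":0.0239,"tz":0,"rx":0,"ry":0,"rz":0},{"gripper":0,"tx":0,"ty":0,"tz":0,"rx":0,"ry":0,"rz":0},{"gripper":0,"tx":0,"ty":0,"tz":0,"rx":0,"ry":0,"rz":0}]'
python3 - <<'E'
from h import *
from workcell import viewer
delta((578.5,221.5,326))
for n in("side","top"):
    d=viewer.get_image(n); cv2.imwrite(f"pics/{n}1.png",d["image"][:,:,::-1])
    # TCP/fingertip projected
    im=d["image"][:,:,::-1].copy()
    for X in((578.5,221.5,222),(578.5,221.5,195),(578.5,221.5,404)):
        p=proj(d,X)[0]; cv2.circle(im,(int(p[0]),int(p[1])),2,(0,255,0),-1)
    p=proj(d,(578.5,221.5,200))[0]; x,y=max(0,int(p[0])-80),max(0,int(p[1])-60)
    cv2.imwrite(f"pics/{n}1z.png",cv2.resize(im[y:y+120,x:x+160],None,fx=4,fy=4))
E
```

```text
t: 2.75
ee_pos: [578.2, 221.4, 404.5]
orientation: [-1.965, -2.45, 0.001]
ft_force: [0.3, 0.3, -0.0]
width: 87.7
t 2.75 pos [578.21 221.35 404.48] jaw deg 12.534126300061969 z [-0.  0. -1.] w 87.72686956634905 F [ 0.34  0.26 -0.03] q [0.35 0.41 1.64 0.   1.08 0.13]
tool shift mm [ 0.06  0.36 78.48]
```

View pics/side1z.png

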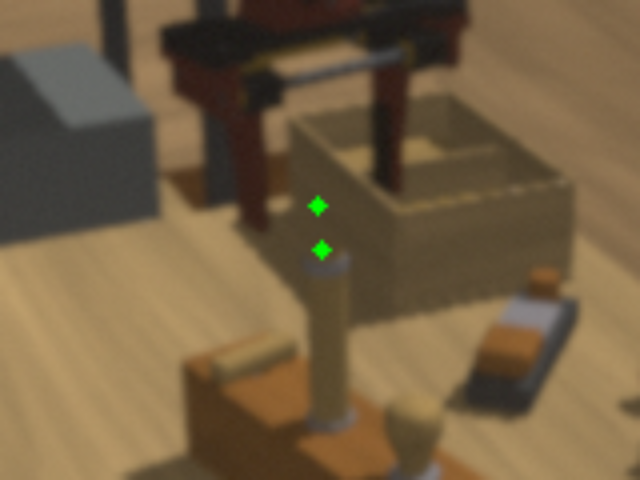

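View pics/top1z.png

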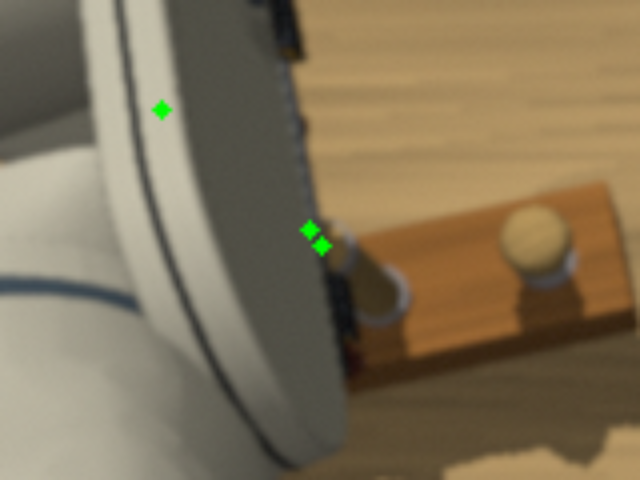

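```bash
python3 -m handwheel '[{"gripper":0,"tx":-0.002,"ty":0.0005,"tz":0,"rx":0,"ry":0,"rz":0},{"gripper":0,"tx":0,"ty":0,"tz":0.03,"rx":0,"ry":0,"rz":0},{"gripper":0,"tx":0,"ty":0,"tz":0.03,"rx":0,"ry":0,"rz":0},{"gripper":0,"tx":0,"ty":0,"tz":0.018,"rx":0,"ry":0,"rz":0},{"gripper":0,"tx":0,"ty":0,"tz":0,"rx":0,"ry":0,"rz":0}]'
python3 - <<'E'
from h import *
from workcell import viewer
delta((578.5,221.5,326))
d=viewer.get_image("side"); im=d["image"][:,:,::-1]
p=proj(d,(578.5,221.5,170))[0]; x,y=int(p[0])-80,int(p[1])-60
cv2.imwrite("pics/side2z.png",cv2.resize(im[y:y+120,x:x+160],None,fx=4,fy=4))
E
```

```text
t: 3.48
ee_pos: [578.9, 219.6, 325.5]
orientation: [-1.966, -2.449, 0.003]
ft_force: [0.5, -0.1, 0.3]
width: 88.1
t 3.475 pos [578.91 219.61 325.51] jaw deg 12.48760523564016 z [-0. -0. -1.] w 88.12611934481595 F [ 0.53 -0.13  0.3 ] q [0.34 0.51 1.7  0.   0.94 0.13]
tool shift mm [ 1.93  0.01 -0.49]
```

View pics/side2z.png

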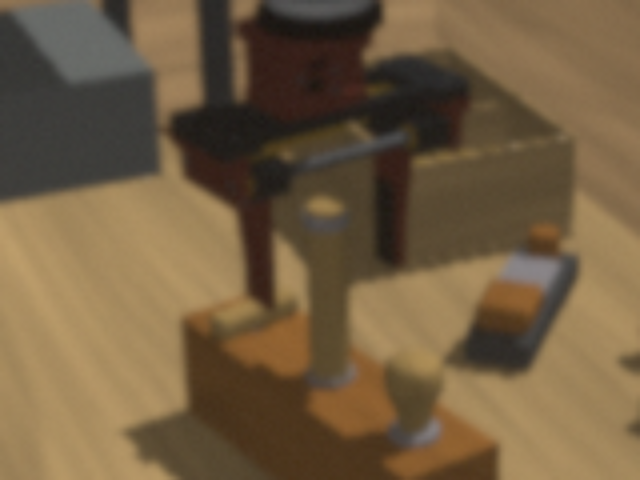

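```bash
python3 -m handwheel '[{"gripper":1,"tx":0,"ty":0,"tz":0,"rx":0,"ry":0,"rz":0},{"gripper":1,"tx":0,"ty":0,"tz":0,"rx":0,"ry":0,"rz":0},{"gripper":1,"tx":0,"ty":0,"tz":0,"rx":0,"ry":0,"rz":0},{"gripper":1,"tx":0,"ty":0,"tz":0,"rx":0,"ry":0,"rz":0},{"gripper":1,"tx":0,"ty":0,"tz":0,"rx":0,"ry":0,"rz":0},{"gripper":1,"tx":0,"ty":0,"tz":0,"rx":0,"ry":0,"rz":0}]'
```

```text
t: 4.28
ee_pos: [579.3, 219.5, 326.7]
orientation: [-1.967, -2.449, 0.0]
ft_force: [0.7, -0.7, 0.6]
width: 30.9
```

```bash
python3 -m handwheel '[{"gripper":1,"tx":0,"ty":0,"tz":0,"rx":0,"ry":0,"rz":0},{"gripper":1,"tx":0,"ty":0,"tz":0,"rx":0,"ry":0,"rz":0},{"gripper":1,"tx":0,"ty":0,"tz":0,"rx":0,"ry":0,"rz":0}]'
```

```text
t: 4.65
ee_pos: [579.3, 219.6, 326.6]
orientation: [-1.967, -2.449, 0.0]
ft_force: [-0.0, -0.1, -0.5]
width: 25.7
```

Gripped at 25.7 mm (the handle is 26). Lift slowly first, straight up.

```bash
python3 -m handwheel '[{"gripper":1,"tx":0,"ty":0,"tz":-0.005,"rx":0,"ry":0,"rz":0},{"gripper":1,"tx":0,"ty":0,"tz":-0.01,"rx":0,"ry":0,"rz":0},{"gripper":1,"tx":0,"ty":0,"tz":-0.015,"rx":0,"ry":0,"rz":0},{"gripper":1,"tx":0,"ty":0,"tz":-0.02,"rx":0,"ry":0,"rz":0},{"gripper":1,"tx":0,"ty":0,"tz":-0.02,"rx":0,"ry":0,"rz":0},{"gripper":1,"tx":0,"ty":0,"tz":-0.02,"rx":0,"ry":0,"rz":0},{"gripper":1,"tx":0,"ty":0,"tz":-0.02,"rx":0,"ry":0,"rz":0}]'
python3 -m handwheel '[{"gripper":1,"tx":0,"ty":0,"tz":-0.02,"rx":0,"ry":0,"rz":0},{"gripper":1,"tx":0,"ty":0,"tz":-0.02,"rx":0,"ry":0,"rz":0},{"gripper":1,"tx":0,"ty":0,"tz":-0.015,"rx":0,"ry":0,"rz":0},{"gripper":1,"tx":0,"ty":0,"tz":0,"rx":0,"ry":0,"rz":0}]'
python3 - <<'E'
from h import *
from workcell import viewer
delta((638.8,-193,491))
d=viewer.get_image("side"); cv2.imwrite("pics/side3.png",d["image"][:,:,::-1])
E
```

```text
t: 5.52
ee_pos: [579.2, 219.5, 438.6]
orientation: [1.967, 2.449, 0.001]
ft_force: [0.5, -0.5, -1.8]
width: 25.6
t: 6.02
ee_pos: [579.4, 219.6, 493.5]
orientation: [1.966, 2.448, 0.004]
ft_force: [0.2, -0.0, -1.3]
width: 25.5
t 6.025 pos [579.44 219.6  493.51] jaw deg 12.46226523394266 z [ 0.  0. -1.] w 25.5108937482539 F [ 0.19 -0.   -1.34] q [0.34 0.33 1.56 0.   1.25 0.13]
tool shift mm [-415.69  -31.09    2.25]
```

View pics/side3.png

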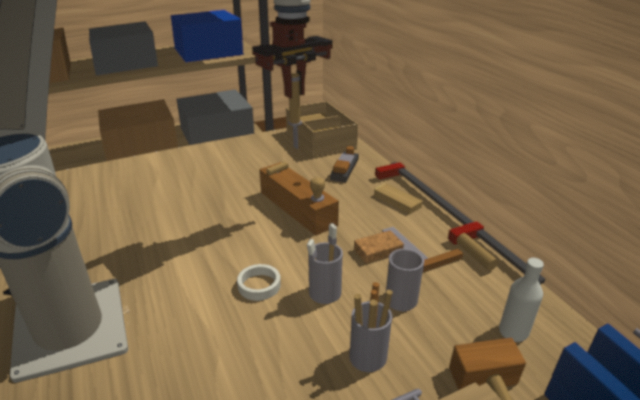

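```bash
python3 -m handwheel '[{"gripper":1,"tx":-0.02,"ty":-0.002,"tz":0,"rx":0,"ry":0,"rz":0},{"gripper":1,"tx":-0.035,"ty":-0.003,"tz":0,"rx":0,"ry":0,"rz":0},{"gripper":1,"tx":-0.045,"ty":-0.003,"tz":0,"rx":0,"ry":0,"rz":0},{"gripper":1,"tx":-0.045,"ty":-0.003,"tz":0,"rx":0,"ry":0,"rz":0},{"gripper":1,"tx":-0.045,"ty":-0.003,"tz":0,"rx":0,"ry":0,"rz":0},{"gripper":1,"tx":-0.045,"ty":-0.003,"tz":0,"rx":0,"ry":0,"rz":0},{"gripper":1,"tx":-0.045,"ty":-0.003,"tz":0,"rx":0,"ry":0,"rz":0},{"gripper":1,"tx":-0.045,"ty":-0.003,"tz":0,"rx":0,"ry":0,"rz":0}]'
python3 -m handwheel '[{"gripper":1,"tx":-0.04,"ty":-0.003,"tz":0,"rx":0,"ry":0,"rz":0},{"gripper":1,"tx":-0.03,"ty":-0.003,"tz":0,"rx":0,"ry":0,"rz":0},{"gripper":1,"tx":-0.015,"ty":-0.002,"tz":0,"rx":0,"ry":0,"rz":0},{"gripper":1,"tx":0,"ty":0,"tz":0,"rx":0,"ry":0,"rz":0},{"gripper":1,"tx":0,"ty":0,"tz":0,"rx":0,"ry":0,"rz":0}]'
python3 - <<'E'
from h import *
from workcell import viewer
delta((639.2,-192,493))
for n in("side","top"):
    d=viewer.get_image(n); im=d["image"][:,:,::-1].copy(); cv2.imwrite(f"pics/{n}4.png",im)
    p=proj(d,(639,-190,150))[0]; x,y=max(0,int(p[0])-80),max(0,int(p[1])-80)
    cv2.imwrite(f"pics/{n}4z.png",cv2.resize(im[y:y+150,x:x+160],None,fx=4,fy=4))
E
```

```text
t: 7.08
ee_pos: [626.5, -105.3, 490.6]
orientation: [-1.967, -2.448, 0.002]
ft_force: [0.5, -0.0, -1.5]
width: 25.4
t: 7.7
ee_pos: [637.4, -186.7, 491.4]
orientation: [-1.966, -2.449, -0.0]
ft_force: [-0.2, 0.0, -0.9]
width: 25.6
t 7.7 pos [ 637.38 -186.7   491.42] jaw deg 12.496723306856332 z [-0.  0. -1.] w 25.556976386123736 F [-0.2   0.03 -0.93] q [-0.3   0.4   1.45  0.    1.29 -0.52]
tool shift mm [-5.57  0.63 -1.58]
```

View pics/side4z.png

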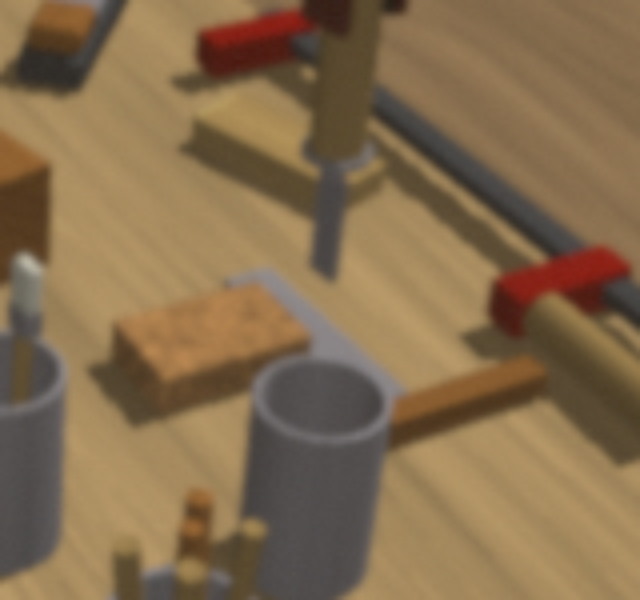

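View pics/top4z.png

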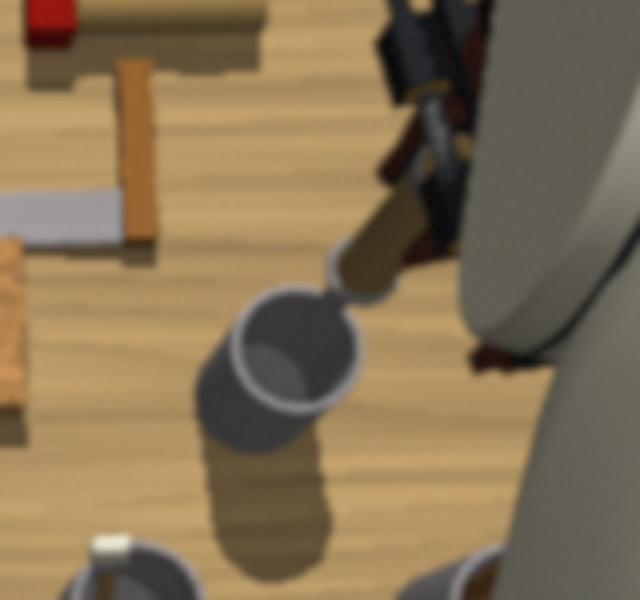

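```bash
python3 -m handwheel '[{"gripper":1,"tx":-0.0055,"ty":0.0005,"tz":0,"rx":0,"ry":0,"rz":0},{"gripper":1,"tx":0,"ty":0,"tz":0,"rx":0,"ry":0,"rz":0},{"gripper":1,"tx":0,"ty":0,"tz":0,"rx":0,"ry":0,"rz":0}]'
python3 - <<'E'
from h import *
from workcell import viewer
from scipy.optimize import least_squares
delta((639.2,-192,493))
for n in("side","top"):
    d=viewer.get_image(n); w=cloud(d).reshape(-1,3); w=w[~np.isnan(w[:,0])]
    near=np.hypot(w[:,0]-639,w[:,1]+192)<35
    b=w[near&(w[:,2]>165)&(w[:,2]<232)]; print(n,"blade",len(b),np.median(b,0),b.min(0),b.max(0))
    q=w[near&(w[:,2]>255)&(w[:,2]<305)]
    f=lambda p:(np.hypot(q[:,0]-p[0]-p[2]*(q[:,2]-280),q[:,1]-p[1]-p[3]*(q[:,2]-280))-13)
    r=least_squares(f,[639,-192,0,0],loss="soft_l1");print("handle",len(q),r.x[:2],r.x[2:]*100,abs(r.fun).mean())
E
```

```text
t: 8.18
ee_pos: [639.3, -192.6, 491.7]
orientation: [1.967, 2.45, 0.0]
ft_force: [0.7, -0.7, -1.6]
width: 25.7
t 8.175 pos [ 639.27 -192.61  491.7 ] jaw deg 12.469327070777615 z [ 0.  0. -1.] w 25.672153528103884 F [ 0.65 -0.68 -1.58] q [-0.31  0.41  1.45  0.    1.29 -0.53]
tool shift mm [ 0.61  0.07 -1.3 ]
side blade 194 [ 638.89 -194.4   205.66] [ 635.03 -202.21  174.76] [ 644.22 -184.02  231.45]
handle 365 [ 640.08 -191.6 ] [-0.25 -0.49] 0.8248518423518297
top blade 55 [ 636.3  -182.63  191.49] [ 634.59 -194.48  175.76] [ 639.69 -179.28  218.25]
handle 198 [ 638.29 -188.3 ] [-0.28 -0.31] 0.3437496468729987
```

```bash
python3 -m handwheel '[{"gripper":1,"tx":0,"ty":0,"tz":0.02,"rx":0,"ry":0,"rz":0},{"gripper":1,"tx":0,"ty":0,"tz":0.025,"rx":0,"ry":0,"rz":0},{"gripper":1,"tx":0,"ty":0,"tz":0.025,"rx":0,"ry":0,"rz":0},{"gripper":1,"tx":0,"ty":0,"tz":0.025,"rx":0,"ry":0,"rz":0},{"gripper":1,"tx":0,"ty":0,"tz":0.025,"rx":0,"ry":0,"rz":0},{"gripper":1,"tx":0,"ty":0,"tz":0,"rx":0,"ry":0,"rz":0}]'
python3 -m handwheel '[{"gripper":1,"tx":0,"ty":0,"tz":0.02,"rx":0,"ry":0,"rz":0},{"gripper":1,"tx":0,"ty":0,"tz":0.015,"rx":0,"ry":0,"rz":0},{"gripper":1,"tx":0,"ty":0,"tz":0.008,"rx":0,"ry":0,"rz":0},{"gripper":1,"tx":0,"ty":0,"tz":0,"rx":0,"ry":0,"rz":0},{"gripper":1,"tx":0,"ty":0,"tz":0,"rx":0,"ry":0,"rz":0}]'
```

```text
t: 9.02
ee_pos: [638.2, -192.4, 368.2]
orientation: [-1.964, -2.445, 0.003]
ft_force: [0.4, -1.1, -1.9]
width: 25.5
t: 9.65
ee_pos: [639.5, -192.8, 329.2]
orientation: [1.967, 2.449, 0.001]
ft_force: [0.5, 0.5, -0.5]
width: 25.4
```

```bash
python3 -m handwheel '[{"gripper":1,"tx":0,"ty":0,"tz":0.004,"rx":0,"ry":0,"rz":0},{"gripper":1,"tx":0,"ty":0,"tz":0,"rx":0,"ry":0,"rz":0},{"gripper":1,"tx":0,"ty":0,"tz":0,"rx":0,"ry":0,"rz":0}]'
python3 -m handwheel '[{"gripper":1,"tx":0,"ty":0,"tz":0.002,"rx":0,"ry":0,"rz":0},{"gripper":1,"tx":0,"ty":0,"tz":0,"rx":0,"ry":0,"rz":0},{"gripper":1,"tx":0,"ty":0,"tz":0,"rx":0,"ry":0,"rz":0}]'
```

```text
t: 10.02
ee_pos: [639.2, -192.7, 324.8]
orientation: [1.967, 2.449, 0.0]
ft_force: [0.5, -0.4, -1.1]
width: 25.3
t: 10.4
ee_pos: [639.2, -192.7, 322.6]
orientation: [-1.967, -2.449, 0.0]
ft_force: [-0.2, 0.7, -1.2]
width: 25.6
```

```bash
python3 -m handwheel '[{"gripper":1,"tx":0,"ty":0,"tz":0.001,"rx":0,"ry":0,"rz":0},{"gripper":1,"tx":0,"ty":0,"tz":0,"rx":0,"ry":0,"rz":0},{"gripper":1,"tx":0,"ty":0,"tz":0,"rx":0,"ry":0,"rz":0}]'
python3 -m handwheel '[{"gripper":1,"tx":0,"ty":0,"tz":0.001,"rx":0,"ry":0,"rz":0},{"gripper":1,"tx":0,"ty":0,"tz":0,"rx":0,"ry":0,"rz":0},{"gripper":1,"tx":0,"ty":0,"tz":0,"rx":0,"ry":0,"rz":0}]'
```

```text
t: 10.78
ee_pos: [639.3, -192.8, 322.5]
orientation: [1.967, 2.449, 0.0]
ft_force: [-1.3, 0.1, 6.2]
width: 25.8
t: 11.15
ee_pos: [639.5, -192.9, 322.5]
orientation: [1.966, 2.448, 0.001]
ft_force: [-2.8, 0.3, 11.5]
width: 25.5
```

```bash
python3 -m handwheel '[{"gripper":1,"tx":0,"ty":0,"tz":-0.001,"rx":0,"ry":0,"rz":0},{"gripper":0.5,"tx":0,"ty":0,"tz":0,"rx":0,"ry":0,"rz":0},{"gripper":0.5,"tx":0,"ty":0,"tz":0,"rx":0,"ry":0,"rz":0},{"gripper":0,"tx":0,"ty":0,"tz":0,"rx":0,"ry":0,"rz":0},{"gripper":0,"tx":0,"ty":0,"tz":0,"rx":0,"ry":0,"rz":0},{"gripper":0,"tx":0,"ty":0,"tz":0,"rx":0,"ry":0,"rz":0},{"gripper":0,"tx":0,"ty":0,"tz":0,"rx":0,"ry":0,"rz":0},{"gripper":0,"tx":0,"ty":0,"tz":0,"rx":0,"ry":0,"rz":0}]'
python3 - <<'E'
from h import *
from workcell import viewer
for n in("side","top"):
    d=viewer.get_image(n); im=d["image"][:,:,::-1].copy()
    p=proj(d,(639,-190,150))[0]; x,y=max(0,int(p[0])-80),max(0,int(p[1])-80)
    cv2.imwrite(f"pics/{n}5z.png",cv2.resize(im[y:y+150,x:x+160],None,fx=4,fy=4))
E
```

```text
t: 12.15
ee_pos: [639.2, -192.7, 321.7]
orientation: [1.967, 2.449, 0.0]
ft_force: [0.1, 0.7, 0.4]
width: 87.0
```

View pics/side5z.png

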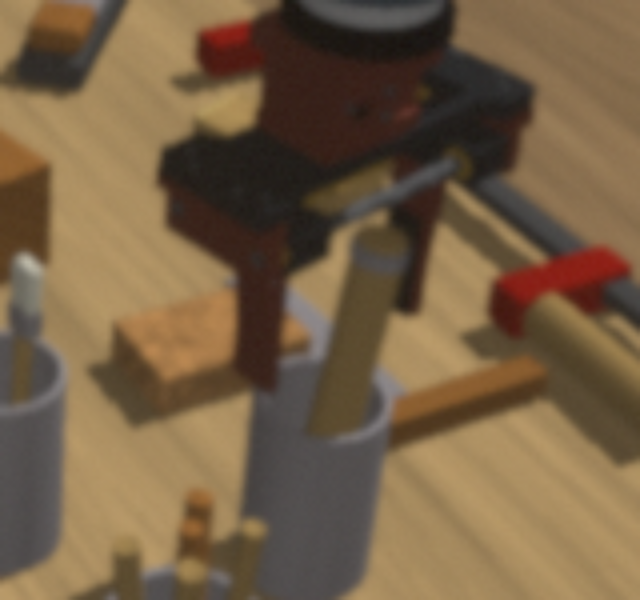

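View pics/top5z.png

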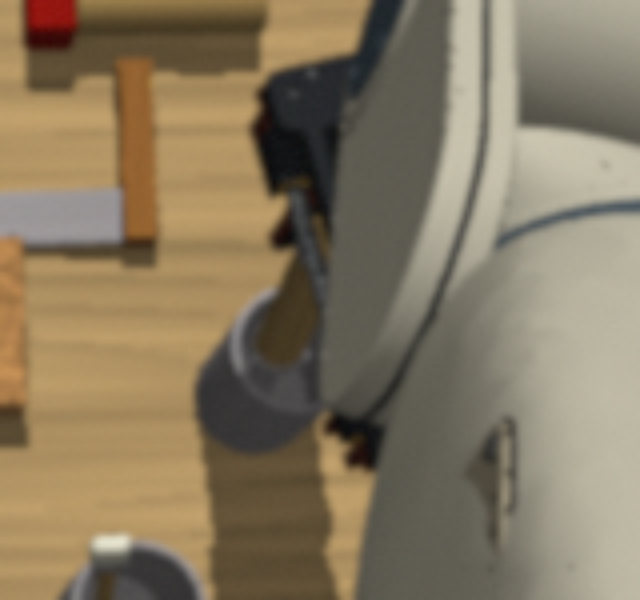

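```bash
python3 -m handwheel '[{"gripper":0,"tx":0,"ty":0.008,"tz":0,"rx":0,"ry":0,"rz":0},{"gripper":0,"tx":0,"ty":0,"tz":0,"rx":0,"ry":0,"rz":0},{"gripper":0,"tx":0,"ty":0,"tz":-0.02,"rx":0,"ry":0,"rz":0},{"gripper":0,"tx":0,"ty":0,"tz":-0.03,"rx":0,"ry":0,"rz":0},{"gripper":0,"tx":0,"ty":0,"tz":-0.05,"rx":0,"ry":0,"rz":0},{"gripper":0,"tx":0,"ty":0,"tz":-0.05,"rx":0,"ry":0,"rz":0},{"gripper":0,"tx":0,"ty":0,"tz":-0.05,"rx":0,"ry":0,"rz":0},{"gripper":0,"tx":0,"ty":0,"tz":0,"rx":0,"ry":0,"rz":0}]'
python3 - <<'E'
from h import *
from workcell import viewer
from scipy.optimize import least_squares
for n in("side","top"):
    d=viewer.get_image(n); im=d["image"][:,:,::-1].copy(); cv2.imwrite(f"pics/{n}6.png",im)
    w=cloud(d).reshape(-1,3); w=w[~np.isnan(w[:,0])]
    q=w[(np.hypot(w[:,0]-645,w[:,1]+190)<50)&(w[:,2]>118)&(w[:,2]<195)]
    f=lambda p:(np.hypot(q[:,0]-p[0]-p[2]*(q[:,2]-131),q[:,1]-p[1]-p[3]*(q[:,2]-131))-13)
    r=least_squares(f,[650,-192,0.1,0],loss="soft_l1");print(n,len(q),"at z131",r.x[:2],"lean deg",np.degrees(np.arctan(np.hypot(*r.x[2:]))),abs(r.fun).mean(), "top z",w[(np.hypot(w[:,0]-650,w[:,1]+190)<55)&(w[:,2]<250)][:,2].max())
E
```

```text
t: 13.25
ee_pos: [647.3, -191.1, 528.7]
orientation: [1.961, 2.442, 0.006]
ft_force: [0.2, 0.0, -0.1]
width: 87.6
side 530 at z131 [ 660.92261163 -188.70603655] lean deg 9.667714128655557 1.311252596848815 top z 191.14603581123362
top 396 at z131 [ 660.07641287 -185.57042603] lean deg 9.928836157311277 1.843962722989387 top z 192.17340761244463
```

View pics/side6.png

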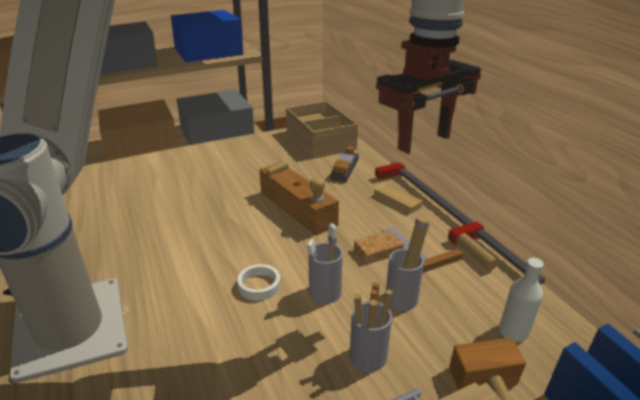

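```bash
python3 -m handwheel '[{"gripper":0,"tx":0,"ty":0,"tz":0,"rx":0,"ry":0,"rz":0},{"gripper":0,"tx":0,"ty":0,"tz":0,"rx":0,"ry":0,"rz":0},{"gripper":0,"tx":0,"ty":0,"tz":0,"rx":0,"ry":0,"rz":0},{"gripper":0,"tx":0,"ty":0,"tz":0,"rx":0,"ry":0,"rz":0}]'
python3 - <<'E'
from h import *
from workcell import viewer,ctrl
import pickle
d=viewer.get_image("side"); a=pickle.load(open("side0.pkl","rb")); b=cv2.imread("pics/side6.png")[:,:,::-1]
def df(x,y,s): return np.abs(x[s].astype(int)-y[s]).mean((0,1))
aw=(slice(178,202),slice(308,328)); tk=(slice(160,176),slice(260,286)); pot=(slice(215,310),slice(385,430))
print("awl",df(a["image"],d["image"],aw),"tkey",df(a["image"],d["image"],tk),"chisel since last",df(b,d["image"],pot))
print(ctrl.close_job())
E
```

```text
t: 13.85
ee_pos: [647.1, -191.0, 521.2]
orientation: [-1.967, -2.449, 0.0]
ft_force: [-0.1, 0.7, 0.1]
width: 87.6
awl [4.77916667 3.95833333 2.90208333] tkey [5.50721154 4.36538462 3.02163462] chisel since last [1.03859649 1.09426901 1.1754386 ]
the job is handed in; nothing more can be done
None
```

The chisel is standing blade down in the empty pot, and I handed the job in at about 14 s. It was lifted straight out of the block, with its handle point rising about 165 mm. I lowered it until the wrist force showed the edge on the pot's floor (about 6 to 11 N), released it, and raised the gripper well clear.

**Last checks:**
- **Position:** the handle's middle is about 20 to 22 mm from the pot's axis (the limit is 40 mm) and, from the lean and the edge on the floor, about 20 mm above the rim (limit 35 mm).
- **Lean:** the cylinder fits gave about 10°. That disagrees with the handle-top height of about 192 mm, which suggests nearer 15 to 20°; both are under the 34° limit.
- **At rest:** two pictures about 0.6 s apart showed no change in the chisel.
- **Other tools:** the awl and T-key look unmoved. Their image patches differ by only 3 to 5 grey levels from the start, which I put down to changed shadows; I did not measure their positions again.
- **Cameras:** the two views disagreed by about 5 mm in y. I centred the chisel over the pot by comparing both within the same view.

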